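# Gauge a plug rod in the hole gauge

## Task

Take the rod from the single stand and find its size in the steel hole gauge: first pass the shank right through the widest hole, then find the widest hole that refuses it, pressing only lightly on the gauge. Finally leave the rod in the smallest hole that it passes, fully home with its flange flat on the plate, and leave the two spare rods in the rack and the things around alone.

Things in the scene. Friction and masses are not known exactly. Their poses are not given: they have to be found in the camera images.
- rod_a: One of 3 steel plug rods, 105 mm tall, alike outside: square grip 18 x 18 mm, sides along x and y, 50 mm tall; below it a flange 28 mm wide, 5 mm thick, underside 50 mm above the foot; below it a shank 50 mm long, foot bevelled 1 mm. Shank 16, 13.5 or 11 mm thick, not told, hidden at first. 0.08-0.17 kg. Origin: centre of the foot, z up the rod. Starts hanging by its flange in the stand or the rack, foot at z = 10 mm
- rod_b: One of 3 steel plug rods, 105 mm tall, alike outside: square grip 18 x 18 mm, sides along x and y, 50 mm tall; below it a flange 28 mm wide, 5 mm thick, underside 50 mm above the foot; below it a shank 50 mm long, foot bevelled 1 mm. Shank 16, 13.5 or 11 mm thick, not told, hidden at first. 0.08-0.17 kg. Origin: centre of the foot, z up the rod. Starts hanging by its flange in the stand or the rack, foot at z = 10 mm
- rod_c: One of 3 steel plug rods, 105 mm tall, alike outside: square grip 18 x 18 mm, sides along x and y, 50 mm tall; below it a flange 28 mm wide, 5 mm thick, underside 50 mm above the foot; below it a shank 50 mm long, foot bevelled 1 mm. Shank 16, 13.5 or 11 mm thick, not told, hidden at first. 0.08-0.17 kg. Origin: centre of the foot, z up the rod. Starts hanging by its flange in the stand or the rack, foot at z = 10 mm
- gauge: Fixed steel hole gauge: plate 50 x 164 x 12 mm (x, y, z) on two feet, upper face 60 mm above the worktop, free space below; 220 mm long over its foot flanges. Four holes in a row along y, 34 mm apart, widest at +y: 17, 14.5, 12, 9.5 mm. Origin: on the worktop under the plate centre. A rod fully home hangs by its flange with its foot 10 mm above the worktop.
- gauge_hole0 (a point): Mouth centre of the first, widest hole: 17 mm, bevelled 1 mm, straight through the 12 mm plate; on the plate's upper face, 60 mm above the worktop. A rod thinner than a hole passes; the best fit has 0.5 mm of play all round. Bevels let a fitting rod in up to about 1.5 mm off-centre; farther off it rests on the rim as if refused. A refused rod stays above, at most 2 mm into the bevel.
- gauge_hole1 (a point): Mouth centre of the second hole, 14.5 mm in diameter; otherwise as gauge_hole0. Plate and rods are rigid steel: forces rise within a fraction of a millimetre, so meet them slowly (about 15 mm/s when probing, 10 mm/s when the flange comes down).
- gauge_hole2 (a point): Mouth centre of the third hole, 12 mm in diameter; otherwise as gauge_hole0. Plate and rods are rigid steel: forces rise within a fraction of a millimetre, so meet them slowly (about 15 mm/s when probing, 10 mm/s when the flange comes down).
- gauge_hole3 (a point): Mouth centre of the fourth, narrowest hole, 9.5 mm in diameter; otherwise as gauge_hole0. Plate and rods are rigid steel: forces rise within a fraction of a millimetre, so meet them slowly (about 15 mm/s when probing, 10 mm/s when the flange comes down).
- stand: Fixed wooden block 56 x 56 x 60 mm with one socket (20 mm in diameter, 56 mm deep) in the middle of its top; the rod to be gauged hangs in it by its flange. Origin: on the worktop under the socket.
- rack_hole0 (a point): Centre of the mouth of one socket (20 mm) of the rack, 60 mm above the worktop. The rack is a fixed wooden block 50 x 116 x 60 mm with two sockets 58 mm apart, holding the two spare rods, which stay there.
- rack_hole1 (a point): Centre of the mouth of the rack's other socket, as rack_hole0.
- bench_vice: Bystander: blue steel bench vice bolted to the worktop between the stand and the gauge, about 143 x 89 x 109 mm (x, y, z), jaws shut; carry the rod over it. Origin: on the worktop under its middle.
- eye_loupe: Bystander: black eye loupe, 37 x 37 x 34 mm, standing on the worktop behind the gauge; origin at the centre of its underside.
- glue: Bystander: white glue bottle with a red cap, 27 x 27 x 66 mm, standing on the worktop; origin at the centre of its underside.
- pliers: Bystander: orange-handled pliers, 132 x 65 x 12 mm, lying on the worktop to the right of the gauge; origin at the centre of its underside.

How it is judged:
By the outcome, as a careful person would: the job done as asked, in the order asked, and still so for the second after the job is handed in, with the robot touching nothing.
It also fails if it takes over 67 s, if anything falls off the work surface, if the arm or the gripper's body presses on something with over 40 N, if the wrist force passes 120 N, or if a joint passes its speed limit or range.

## Robot

A 6-joint arm with a two-finger parallel gripper is mounted at the origin on a cart in front of the work surface, level with it; the furniture and walls round the work are solid. World frame = base frame: x ahead of the robot, y to its left, z up, the work surface at z = 0. Lengths are in m, angles in rad, forces in N, time in s.
With the tool pointing down it reaches from about 0.375 to 0.9 m from the base axis. Payload 3.1 kg.
Tool frame: the origin (TCP) lies on the centre line of the jaws, within the pads' length; the fingertips stand 25 mm ahead of it and the grasp point (between the pads) lies 6 mm ahead of it; x points along the fingers, y is the direction in which the jaws open and shut, and the axes are right-handed (so a half turn about x gives the same grasp; the last joint's range is limited). The gripper opens to 87 mm and grips with 3 to 60 N. Pads are 19 mm wide; open, the fingers measure 117 mm over their backs; the gripper's body (75 mm by 190 mm) begins 51 mm behind the grasp point.
Start: joints at [1.103, 0.527, 1.433, -0, 1.181, -0.178], TCP at [0.179, 0.599, 0.248] pointing down, gripper open.
Joint ranges: [-3.08, 3.08], [-0.75, 2.2], [0.22, 2.44], [-1.43, 4.57], [0, 2.65], [-2.85, 2.85]. Speed limits (rad/s): [2.79, 2.79, 3.14, 3.14, 3.14, 3.14].

## Interface

Orientations are given as a unit quaternion [x, y, z, w].
In Python, from rig import robot gives the robot as it stands. The module is installed in compiled form; this text tells all that it offers.
- The arm moves only by the tool move_arm, never from a script. Its argument "commands" is a list of rows, each a list of 5 numbers: the gripper's target within -1 to 1 (shut at 1, half-way at 0, fully open at -1), then the shift along the tool's x, y, z in mm, then the turn about the tool's x in degrees. A call has 1 to 8 rows; each row is the pose to reach, as a shift and turn from the pose commanded when the call began, along the tool's axes at that moment; what a row does not reach only later rows make up. A row lasts 1/12 s, in which the tool goes at most 41.7 mm and 7.16 degrees, less where a joint would pass 70% of its speed; a pose out of reach is approached as far as the arm can. A call with a gripper value outside its range is refused whole. The fingers move at their own pace and stop on an object; "newtons" is the grip in N (left out, the last holds). Time passes only in rows, so rows that repeat a pose let the fingers close. It gives the time, the measured TCP pose, the force and the opening at its end, in the units of the state.
- robot.get_obs(): the state, without advancing time (a new reading comes with each control period).
- robot.camera(name): name is "scene" or "top" or "wrist"; returns a dict with "image" (400x640x3 uint8, red, green, blue), "fx", "fy", "cx", "cy" (pixels), "xyz" and "rotation" of the camera in the world; the wrist camera has in their place "tool_from_camera" (4x4, takes a point from camera to tool coordinates, whose origin is the TCP and whose axes are the tool frame's). Camera axes: x right, y down, z forward; pixel columns grow to the right and rows downward; lengths in m; the calibration is good to about 2 mm. A picture is of the moment at which its call begins: read the wrist's pose just before it. There is no depth.
- robot.hand_in(): hands the job in, once; it reports no verdict.
Trained networks look in a picture, given as the dict that the camera call returned (one of the last four; its "shot" number tells which), for a name from the list of things; names that differ only in an ending like _2 or _b are one class to them, and where a whole thing is asked for, a point or a joint stands for the part that bears it (a point fixed in the world has none). Each returns a list of dicts, best first, with "p" (0 to 1); they miss things now and then, are a little off and sometimes report something else, mostly with a low value. They report only what shows in the picture. A call takes as long as a camera call.
- robot.regions_of(picture, name): "pixels" (400x640 bool, what is visible of it) and "bbox" ([left, top, right, bottom] in pixels, round what is visible of it).
The state is a dict: "time": time; "q": joint angles; "joint_velocities": joint speeds; "joint_torque": joint torques, N m; "position": TCP position; "tool_rot": TCP orientation; "ft_force": force on the tool from outside, world axes, zero at the start; "moment": the same for the moment, N m; "grip_width": finger opening in m.
Only numpy, scipy, OpenCV 4.12 (cv2) and the standard library are available. Lean on these libraries where they do the work, as an engineer would, in place of code of your own. Each camera call takes 0.05 s, during which the arm holds its last target.

## Working session

There is one attempt and no reset: what is moved stays moved. The work goes in short steps, Python scripts to look and compute and a tool call to move; the robot and the scene stay as the last step left them, time stands still between calls to the robot, and variables do not carry over. Pictures are saved under pics/ and viewed, and the job is handed in when it is done.

Besides the shell and the picture viewer there is one more tool, called after "Call:" by a JSON object that holds its "method" and its "body", one argument or row to a line. move_arm: Moves the arm, as the interface text tells. Its arguments: {"type":"object","properties":{"commands":{"type":"array","items":{"type":"array","items":{"type":"number"}}},"newtons":{"type":"number"}},"required":["commands"]}

```bash
mkdir -p pics
python3 - <<'E'
from rig import robot
import cv2, numpy as np
o=robot.get_obs();print(o)
for n in ["scene","top","wrist"]:
    c=robot.camera(n); cv2.imwrite(f"pics/{n}0.png",c["image"][:,:,::-1])
    print({k:v for k,v in c.items() if k!="image"})
    if n!="wrist":
      for t in ["rod_a","gauge","stand","rack_hole0","bench_vice","glue","eye_loupe","pliers","gauge_hole0"]:
        for r in robot.regions_of(c,t)[:4]:
            ys,xs=np.nonzero(r["pixels"]); print(t,round(r["p"],2),r["bbox"],xs.mean().round(1),ys.mean().round(1))
E
```

```text
{'time': 0.0, 'q': array([ 1.10250322e+00,  5.28456519e-01,  1.43389364e+00, -2.03766021e-06,
        1.18134992e+00, -1.78476786e-01]), 'joint_velocities': array([ 0.00055992,  0.00059736, -0.00089096,  0.0002369 ,  0.00096175,
        0.00039089]), 'joint_torque': array([ 1.17392491e-05, -4.40032017e+01, -1.76598877e+01,  6.32483815e-02,
        5.80995844e-02, -1.48583476e-04]), 'position': array([0.17826449, 0.59834661, 0.24658023]), 'tool_rot': array([ 0.10140031,  0.69993151, -0.10281367,  0.69945923]), 'ft_force': array([ 1.15694929, -0.12201398,  0.05127062]), 'moment': array([-0.03850571, -0.01185314, -0.01640617]), 'grip_width': 0.08732830275695755}
{'fx': 378.5278532084478, 'fy': 378.5278532084478, 'cx': 317.1755526598199, 'cy': 199.3485292281406, 'xyz': array([ 0.09302296, -0.60573634,  0.82872245]), 'rotation': array([ 0.87194102, -0.35295731,  0.12950805, -0.31363618]), 'shot': 1}
rod_a 0.7 [327.8, 143.3, 334.5, 165.3] 331.1 155.1
rod_a 0.6 [312.5, 135.5, 321.0, 156.3] 315.0 147.7
rod_a 0.59 [207.3, 137.1, 216.4, 150.4] 212.6 142.1
gauge 0.7 [305.8, 214.8, 385.5, 281.2]
[... 944 characters left out ...]
.4
rack_hole0 0.94 [273.4, 151.7, 313.7, 179.7] 291.0 167.4
glue 0.56 [238.8, 160.7, 251.1, 171.8] 244.3 164.7
eye_loupe 0.45 [358.9, 163.7, 368.8, 170.1] 362.6 165.2
gauge_hole0 0.91 [331.4, 201.3, 400.2, 224.2] 365.4 213.4
{'fx': 315.3854148316507, 'fy': 315.3854148316507, 'cx': 320.40780599647985, 'cy': 205.35264065360985, 'tool_from_camera': array([[ 7.50920620e-04, -2.42295069e-01,  9.70202317e-01,
        -1.36305042e-01],
       [ 9.99999646e-01, -1.85272754e-04, -8.20252658e-04,
        -6.10517353e-04],
       [ 3.78495230e-04,  9.70202590e-01,  2.42294844e-01,
        -6.61241843e-02],
       [ 0.00000000e+00,  0.00000000e+00,  0.00000000e+00,
         1.00000000e+00]]), 'shot': 3}
```

View pics/scene0.png

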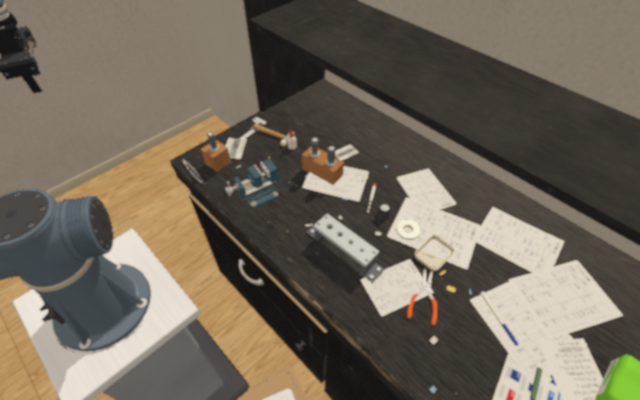

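View pics/top0.png

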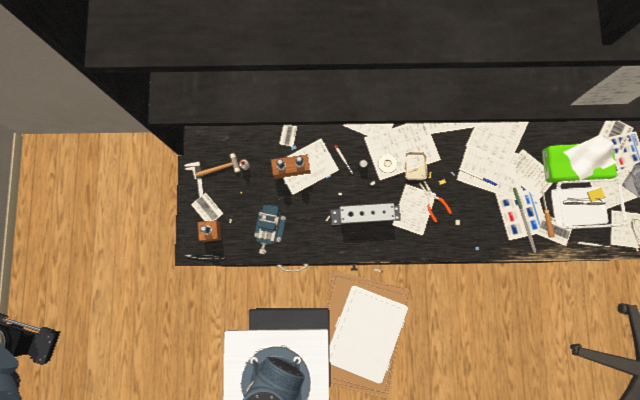

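View pics/wrist0.png

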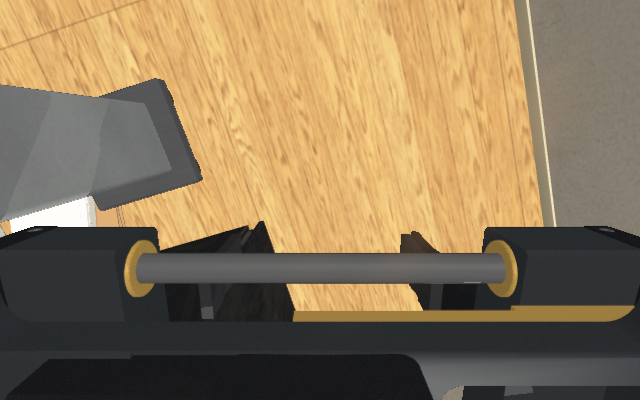

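```bash
cat > h.py <<'E'
import numpy as np, cv2
from scipy.spatial.transform import Rotation as R
from rig import robot
def pose(cam,o=None):
    if "xyz" in cam: return R.from_quat(cam["rotation"]).as_matrix(),np.array(cam["xyz"])
    T=np.array(cam["tool_from_camera"]); Rt=R.from_quat(o["tool_rot"]).as_matrix()
    return Rt@T[:3,:3], Rt@T[:3,3]+o["position"]
def ray(cam,u,v,z,o=None):
    M,p=pose(cam,o); d=M@np.array([(u-cam["cx"])/cam["fx"],(v-cam["cy"])/cam["fy"],1]); return p+d*(z-p[2])/d[2]
def proj(cam,P,o=None):
    M,p=pose(cam,o); q=M.T@(np.array(P)-p); return np.array([q[0]/q[2]*cam["fx"]+cam["cx"],q[1]/q[2]*cam["fy"]+cam["cy"]])
E
python3 - <<'E'
from h import *
a=robot.camera("top");b=robot.camera("scene")
for im,c,boxes in (("t",a,[(180,140,420,270)]),("s",b,[(190,110,400,290)])):
    l,t,r,bb=boxes[0]
    cv2.imwrite(f"pics/{im}1.png",cv2.resize(c["image"][t:bb,l:r,::-1],None,fx=3,fy=3,interpolation=cv2.INTER_CUBIC))
print("stand rod top t",ray(a,208,229.5,.115),"s",ray(b,212,137.5,.115))
print("gauge t",ray(a,366,213.3,.06))
for u,v in((333,214),(400,212)): print(ray(a,u,v,.06))
print("rack",ray(a,280.5,164,.115),ray(a,300,162,.115))
print("vice",ray(a,268,226,.1), "loupe",ray(a,363,165,.03),"glue",ray(a,244.5,165,.06))
E
```

```text
stand rod top t [0.45177989 0.18719294 0.115     ] s [0.45193372 0.18614475 0.115     ]
gauge t [ 0.50071144 -0.28241371  0.06      ]
[ 0.49983566 -0.18147596  0.06      ]
[ 0.50339769 -0.38647618  0.06      ]
rack [ 0.64551584 -0.02522619  0.115     ] [ 0.65088496 -0.08359633  0.115     ]
vice [0.46139238 0.01308783 0.1       ] loupe [ 0.65914117 -0.28060596  0.03      ] glue [0.65693728 0.09104398 0.06      ]
```

View pics/t1.png

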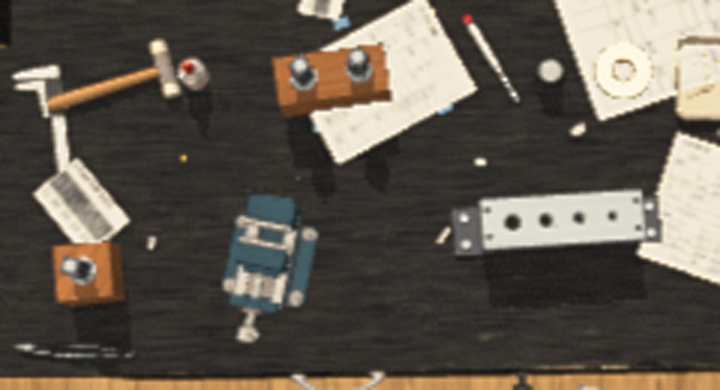

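View pics/s1.png

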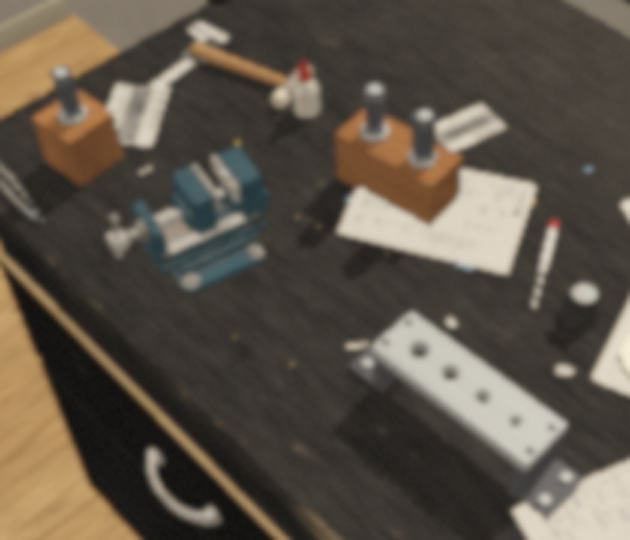

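Call:
{"method": "move_arm", "body": {
  "commands": [
    [-1,0,-23,32,-7],
    [-1,0,-46,64,-14],
    [-1,0,-70,96,-16.5],
    [-1,0,-94,128,-16.5],
    [-1,0,-118,160,-16.5],
    [-1,0,-142,192,-16.5],
    [-1,0,-166,225,-16.5],
    [-1,0,-190,258,-16.5]
  ]
}}

```text
time: 1.82
position: [0.3724, 0.3416, 0.2478]
tool_rot: [0.001, 0.707, -0.0, 0.707]
ft_force: [0.9, 0.1, 0.2]
grip_width: 0.0868
```

Call:
{"method": "move_arm", "body": {
  "commands": [
    [-1,0,-32,25,0],
    [-1,0,-64,50,0],
    [-1,0,-96,75,0],
    [-1,0,-126,98,0],
    [-1,0,-155,120,0],
    [-1,0,-155,120,0],
    [-1,0,-155,120,0]
  ]
}}

```text
time: 2.4
position: [0.4926, 0.1863, 0.2476]
tool_rot: [0.002, 0.707, -0.002, 0.707]
ft_force: [-1.5, -0.6, -0.4]
grip_width: 0.0873
```

Run:
```python
from h import *
o=robot.get_obs();c=robot.camera("wrist");cv2.imwrite("pics/w2.png",c["image"][:,:,::-1])
print(o["time"],o["position"],o["tool_rot"],o["ft_force"])
for r in robot.regions_of(c,"rod_a")[:2]: print(r["p"],r["bbox"])
print("expected",proj(c,[.452,.187,.115],o))
```

```text
2.4 [0.49259253 0.18628089 0.24758448] [ 0.00223232  0.70693013 -0.00202762  0.70727696] [-1.48248796 -0.55855442 -0.43319159]
0.81 [323.8, 140.0, 354.5, 173.6]
expected [321.74964447 157.8431993 ]
```

View pics/w2.png

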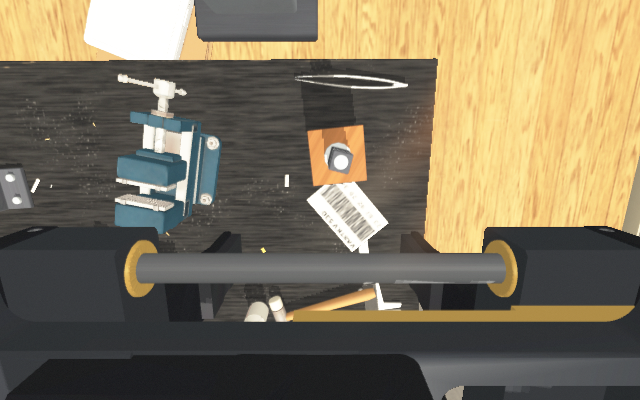

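Run:
```python
import cv2
i=cv2.imread("pics/w2.png")
cv2.imwrite("pics/w2z.png",cv2.resize(i[110:200,295:385],None,fx=6.6,fy=6.6,interpolation=cv2.INTER_CUBIC))
```

```text
(no output)
```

View pics/w2z.png

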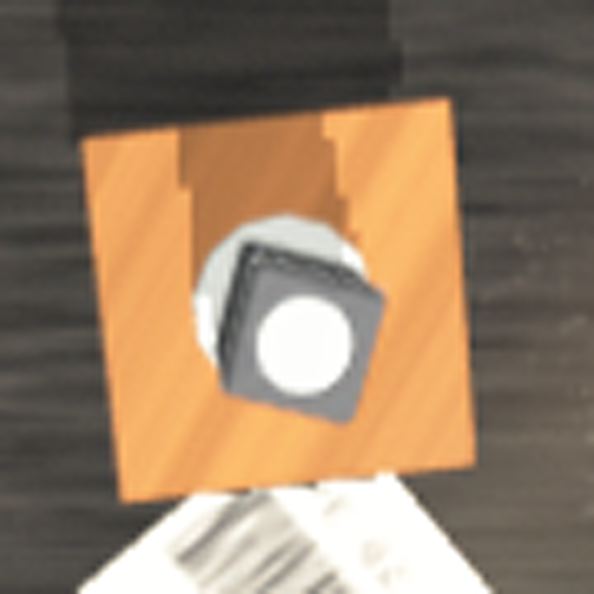

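Run:
```python
from h import *
c={"fx":315.3854,"fy":315.3854,"cx":320.4078,"cy":205.3526,"tool_from_camera":[[7.5092e-4,-.242295,.970202,-.136305],[1,-1.85e-4,-8.2e-4,-6.105e-4],[3.785e-4,.9702026,.2422948,-.0661242],[0,0,0,1]]}
o={"position":np.array([0.49259253,0.18628089,0.24758448]),"tool_rot":[0.00223232,0.70693013,-0.00202762,0.70727696]}
p=ray(c,340.8,161.8,.115,o);print(p)
M=R.from_quat(o["tool_rot"]).as_matrix();print(M)
d=np.array([p[0],p[1],.098])-o["position"];print(M.T@d*1000)
f=ray(c,295+(284.5)/6.6-.5,110+304/6.6-.5,.065,o);print("flange",f)
```

```text
[0.45565613 0.20303972 0.115     ]
[[ 4.91361454e-04  6.02436635e-03  9.99981733e-01]
 [ 2.88010716e-04  9.99981811e-01 -6.02450834e-03]
 [-9.99999838e-01  2.90965666e-04  4.89617435e-04]]
[149.57113334  16.4924786  -37.1099303 ]
flange [0.45484353 0.2029433  0.065     ]
```

Call:
{"method": "move_arm", "body": {
  "commands": [
    [-1,16,6,-12,5],
    [-1,32,12,-25,10],
    [-1,48,16.5,-37,14.5],
    [-1,48,16.5,-37,14.5],
    [-1,48,16.5,-37,14.5]
  ]
}}

```text
time: 2.92
position: [0.4526, 0.2056, 0.1993]
tool_rot: [0.088, 0.702, -0.088, 0.701]
ft_force: [0.6, 0.6, 1.2]
grip_width: 0.0873
```

Run:
```python
from h import *
o=robot.get_obs();c=robot.camera("wrist");cv2.imwrite("pics/w3.png",c["image"][:,:,::-1])
print(o["time"],o["position"],o["tool_rot"],o["ft_force"])
T=np.array(c["tool_from_camera"])
q=np.linalg.inv(T)@np.array([o["position"][2]-.115,0,0,1]); print("axis at .115:",q[0]/q[2]*c["fx"]+c["cx"],q[1]/q[2]*c["fy"]+c["cy"])
i=c["image"][:,:,::-1]
cv2.imwrite("pics/w3z.png",cv2.resize(i[150:270,260:380],None,fx=5,fy=5,interpolation=cv2.INTER_CUBIC))
```

```text
2.9167 [0.4525825 0.2056316 0.1992648] [ 0.08773894  0.70232378 -0.0882764   0.70089262] [0.61136876 0.60555142 1.15246685]
axis at .115: 321.4884213518847 220.07830480429664
```

View pics/w3z.png

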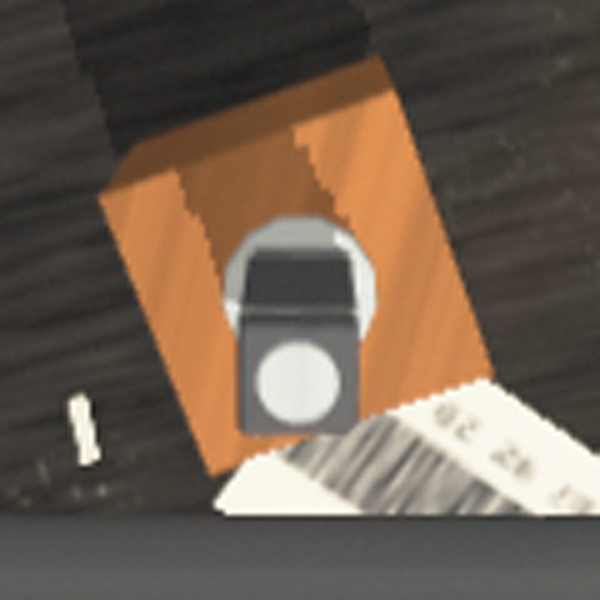

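Call:
{"method": "move_arm", "body": {
  "commands": [
    [-1,0,-1.7,4.5,0],
    [-1,30,-1.7,4.5,0],
    [-1,60,-1.7,4.5,0],
    [-1,85,-1.7,4.5,0],
    [-1,100,-1.7,4.5,0],
    [-1,101,-1.7,4.5,0],
    [-1,101,-1.7,4.5,0]
  ]
}}

```text
time: 3.55
position: [0.4594, 0.2015, 0.0986]
tool_rot: [0.09, 0.701, -0.09, 0.702]
ft_force: [-0.1, -0.7, 1.2]
grip_width: 0.0873
```

Run:
```python
from h import *
o=robot.get_obs();c=robot.camera("wrist");cv2.imwrite("pics/w4.png",c["image"][:,:,::-1])
print(o["time"],o["position"],o["tool_rot"],o["ft_force"])
M=R.from_quat(o["tool_rot"]).as_matrix();print(M.T@(np.array([.45566,.20304,.098])-o["position"]))
```

```text
3.55 [0.45940197 0.20151085 0.0985611 ] [ 0.08982108  0.70120152 -0.08977598  0.70156174] [-0.07334852 -0.74873188  1.15166624]
[ 0.00055918  0.00053703 -0.00400679]
```

View pics/w4.png

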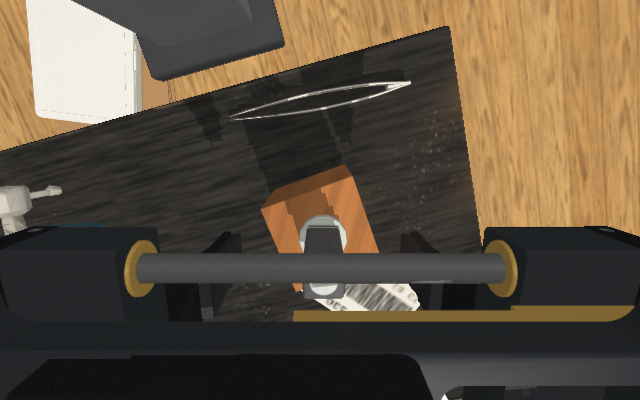

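Call:
{"method": "move_arm", "body": {
  "commands": [
    [-1,0,0.5,-3.5,0],
    [-1,0,0.5,-3.5,0],
    [-1,0,0.5,-3.5,0]
  ]
}}

```text
time: 3.85
position: [0.4554, 0.2033, 0.0997]
tool_rot: [0.09, 0.701, -0.089, 0.702]
ft_force: [0.3, -0.9, -0.8]
grip_width: 0.0872
```

Call:
{"method": "move_arm", "body": {
  "commands": [
    [0.3,0,0,0,0],
    [0.9,0,0,0,0],
    [1,0,0,0,0],
    [1,0,0,0,0],
    [1,0,0,0,0],
    [1,0,0,0,0],
    [1,0,0,0,0],
    [1,0,0,0,0]
  ],
  "newtons": 30
}}

```text
time: 4.52
position: [0.4549, 0.203, 0.0985]
tool_rot: [0.09, 0.701, -0.09, 0.701]
ft_force: [-0.8, 0.2, -0.1]
grip_width: 0.0416
```

Call:
{"method": "move_arm", "body": {
  "commands": [
    [1,0,0,0,0],
    [1,0,0,0,0],
    [1,0,0,0,0],
    [1,0,0,0,0],
    [1,0,0,0,0],
    [1,0,0,0,0]
  ]
}}

```text
time: 5.02
position: [0.455, 0.2031, 0.0985]
tool_rot: [0.09, 0.701, -0.09, 0.701]
ft_force: [-0.2, 1.1, -0.4]
grip_width: 0.0178
```

Call:
{"method": "move_arm", "body": {
  "commands": [
    [1,-5,0,0,0],
    [1,-20,0,0,0],
    [1,-45,0,0,0],
    [1,-70,0,0,0],
    [1,-100,0,0,0],
    [1,-130,0,0,0],
    [1,-150,0,0,0],
    [1,-150,0,0,0]
  ]
}}

```text
time: 5.68
position: [0.4573, 0.2036, 0.253]
tool_rot: [0.091, 0.698, -0.089, 0.705]
ft_force: [0.7, 0.6, -2.3]
grip_width: 0.018
```

Run:
```python
from h import *
o=robot.get_obs();c=robot.camera("wrist");cv2.imwrite("pics/w5.png",c["image"][:,:,::-1])
print(o["time"],o["position"],o["tool_rot"],o["ft_force"],o["moment"],o["grip_width"])
T=np.array(c["tool_from_camera"])
for x in(.035,.038,.088):
  q=np.linalg.inv(T)@np.array([x,0,0,1]); print("axis at",x,q[0]/q[2]*c["fx"]+c["cx"],q[1]/q[2]*c["fy"]+c["cy"],q[2])
i=c["image"][:,:,::-1]
cv2.imwrite("pics/w5z.png",cv2.resize(i[180:280,270:370],None,fx=6,fy=6,interpolation=cv2.INTER_CUBIC))
```

```text
5.6833 [0.45726239 0.20360096 0.25298443] [ 0.09081214  0.69818337 -0.088756    0.70456761] [ 0.69744658  0.60536988 -2.26569363] [ 0.01984582 -0.07279835  0.02213882] 0.01804803153682991
axis at 0.035 321.7209868022368 244.60243078532292 0.18223164451521928
axis at 0.038 321.70406381601373 242.74727373903767 0.18514226926828625
axis at 0.088 321.48408605632324 218.63254094090223 0.23365268181940288
```

View pics/w5z.png

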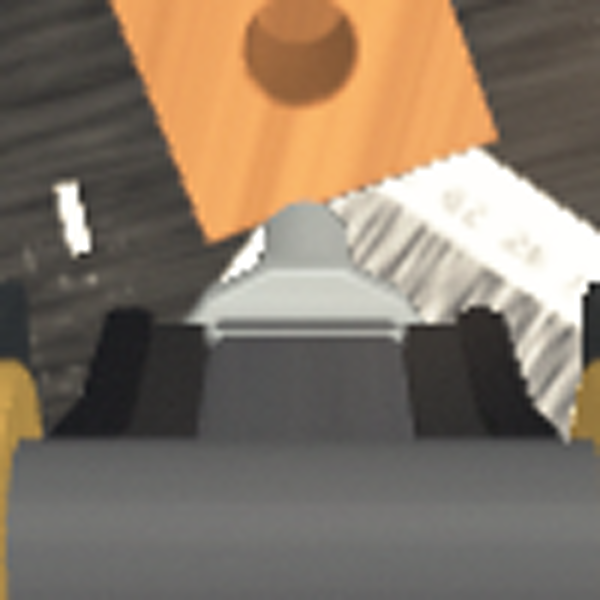

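View pics/w5.png

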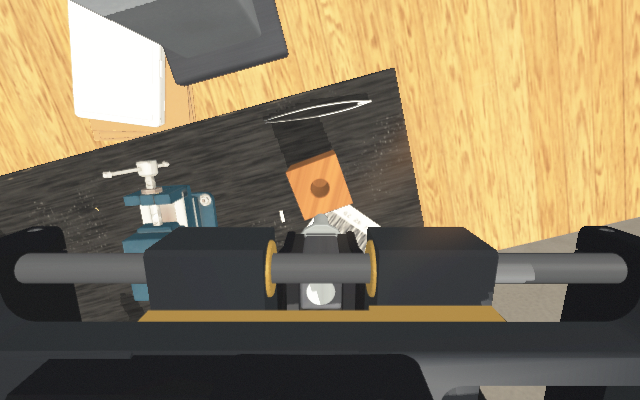

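Call:
{"method": "move_arm", "body": {
  "commands": [
    [1,0,-30,13,0],
    [1,0,-64,28,-3],
    [1,0,-98,44,-6],
    [1,0,-132,60,-9],
    [1,0,-166,75,-12],
    [1,0,-200,90,-14.5],
    [1,0,-234,105,-14.5],
    [1,0,-260,117,-14.5]
  ]
}}

```text
time: 6.4
position: [0.5016, -0.0805, 0.2467]
tool_rot: [0.001, 0.708, -0.001, 0.706]
ft_force: [0.5, -0.2, -0.7]
grip_width: 0.0176
```

Call:
{"method": "move_arm", "body": {
  "commands": [
    [1,0,-32,6,0],
    [1,0,-66,14,0],
    [1,0,-100,20,0],
    [1,15,-134,26,0],
    [1,30,-166,32,0],
    [1,45,-190,38,0],
    [1,45,-202,40,0],
    [1,45,-202,40,0]
  ]
}}

```text
time: 7.07
position: [0.5413, -0.2821, 0.2009]
tool_rot: [0.002, 0.708, -0.001, 0.706]
ft_force: [-0.1, -0.6, -1.0]
grip_width: 0.0178
```

Call:
{"method": "move_arm", "body": {
  "commands": [
    [1,0,0,0,0],
    [1,0,0,0,0]
  ]
}}

```text
time: 7.23
position: [0.5417, -0.2783, 0.2036]
tool_rot: [0.001, 0.708, 0.0, 0.707]
ft_force: [0.8, 0.4, -2.0]
grip_width: 0.0175
```

Run:
```python
from h import *
o=robot.get_obs();c=robot.camera("wrist");cv2.imwrite("pics/w6.png",c["image"][:,:,::-1])
print(o["time"],o["position"],o["tool_rot"],o["ft_force"])
i=c["image"][:,:,::-1]
cv2.imwrite("pics/w6z.png",cv2.resize(i[110:240,220:420],None,fx=4,fy=4,interpolation=cv2.INTER_CUBIC))
import pickle;pickle.dump((o,c),open("w6.pkl","wb"))
```

```text
7.2333 [ 0.54169162 -0.27830454  0.20357774] [9.30481842e-04 7.07504783e-01 2.18329442e-04 7.06707908e-01] [ 0.82963592  0.44463094 -2.01851258]
```

View pics/w6z.png

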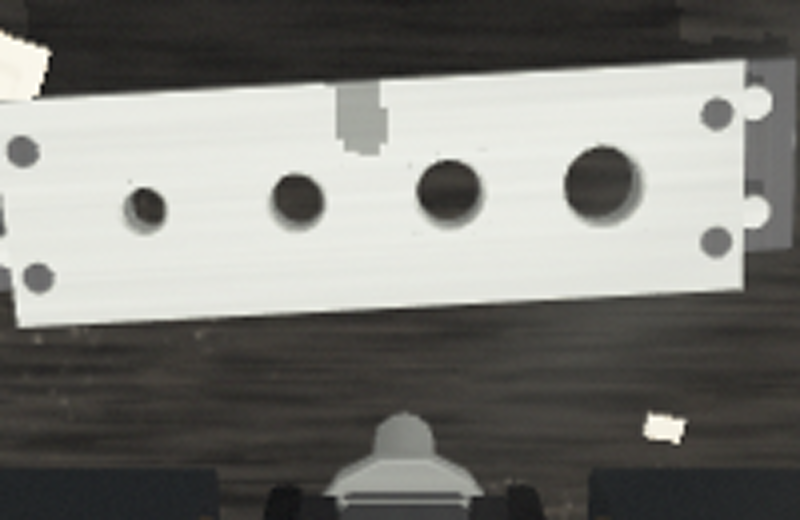

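```bash
cat >> h.py <<'E'
def holes(img,win=None,thr=190,amin=60,amax=900):
    g=cv2.cvtColor(np.ascontiguousarray(img),cv2.COLOR_RGB2GRAY); g=cv2.resize(g,None,fx=4,fy=4,interpolation=cv2.INTER_CUBIC)
    b=(g<thr).astype(np.uint8); out=[]
    n,l,s,ce=cv2.connectedComponentsWithStats(b)
    for k in range(1,n):
        if amin*16<s[k,4]<amax*16:
            x,y,w,h=s[k,:4]
            if .7<w/h<1.4 and s[k,4]>.6*w*h:
                m=(l==k).astype(np.uint8); cs,_=cv2.findContours(m,cv2.RETR_EXTERNAL,cv2.CHAIN_APPROX_NONE)
                e=cv2.fitEllipse(cs[0]); out.append(((e[0][0]+.5)/4-.5,(e[0][1]+.5)/4-.5,e[1][0]/4,e[1][1]/4))
    return out
def totool(cam,u,v,x):
    T=np.array(cam["tool_from_camera"]); d=T[:3,:3]@np.array([(u-cam["cx"])/cam["fx"],(v-cam["cy"])/cam["fy"],1]); p=T[:3,3]
    return p+d*(x-p[0])/d[0]
E
python3 - <<'E'
from h import *
import pickle
o,c=pickle.load(open("w6.pkl","rb"))
for thr in(150,190,205):
  print(thr)
  for r in holes(c["image"],thr=thr):
    if 240<r[0]<390 and 140<r[1]<170: print(np.round(r,2), (totool(c,r[0],r[1],.142)*1000).round(1))
ps=[]
for k in range(12):
    robot.camera("wrist"); q=robot.get_obs(); ps.append(list(q["position"])+[2*np.arctan2(q["tool_rot"][2],q["tool_rot"][3])]+list(q["ft_force"]))
ps=np.array(ps);print(ps.round(4)[:6],ps.mean(0).round(4),ps.std(0).round(4),q["time"])
E
```

```text
150
[370.13 155.73  18.74  19.06] [142.   42.8 -41.6]
[331.94 157.63  15.89  16.35] [142.    9.4 -39.9]
[293.99 159.7   12.54  13.51] [142.  -23.9 -38.2]
[255.96 161.84   9.84  10.58] [142.  -57.4 -36.3]
190
[370.35 156.    19.96  20.17] [142.   43.  -41.3]
[332.04 157.94  16.97  17.45] [142.    9.5 -39.7]
[293.9  160.04  13.92  14.52] [142.  -24.  -37.9]
[255.83 162.2   11.01  11.76] [142.  -57.5 -36. ]
205
[370.45 156.05  20.35  20.74] [142.   43.1 -41.3]
[332.06 158.04  17.5   17.76] [142.    9.5 -39.6]
[293.88 160.14  14.44  14.94] [142.  -24.  -37.8]
[255.79 162.29  11.53  12.21] [142.  -57.5 -35.9]
[[ 5.4210e-01 -2.7830e-01  2.0430e-01  2.0000e-04  3.8040e-01 -6.6050e-01
  -1.1473e+00]
 [ 5.4230e-01 -2.7840e-01  2.0440e-01 -0.0000e+00  7.9130e-01 -4.4600e-02
  -1.5339e+00]
 [ 5.4240e-01 -2.7870e-01  2.0440e-01 -4.0000e-04  9.3770e-01 -7.0820e-01
  -1.7969e+00]
 [ 5.4240e-01 -2.7890e-01  2.0440e-01 -7.0000e-04 -7.2820e-01 -2.9520e-01
  -1.4858e+00]
 [ 5.4240e-01 -2.7920e-01  2.0430e-01 -1.0000e-03  2.0890e-01  3.8600e-01
  -2.3387e+00]
 [ 5.4240e-01 -2.7940e-01  2.0420e-01 -1.2000e-03 -6.3180e-01 -3.2600e-02
  -1.1893e+00]] [ 5.4230e-01 -2.7940e-01  2.0400e-01 -1.1000e-03 -7.2000e-03 -1.4620e-01
 -1.4192e+00] [1.000e-04 6.000e-04 3.000e-04 7.000e-04 5.621e-01 4.088e-01 4.448e-01] 7.8833
```

```bash
cat >> h.py <<'E'
def rd():
    q=robot.get_obs(); return q["time"],q["position"].round(4),q["tool_rot"].round(4),q["ft_force"].round(2),q["grip_width"]
E
python3 - <<'E'
from h import *
import pickle
o,c=pickle.load(open("w6.pkl","rb"))
for r in holes(c["image"],thr=190):
    if 240<r[0]<390 and 140<r[1]<170: print(ray(c,r[0],r[1],.06,o))
print(rd())
E
```

```text
[ 0.50037595 -0.23475835  0.06      ]
[ 0.50202111 -0.26848297  0.06      ]
[ 0.50381231 -0.30214443  0.06      ]
[ 0.50565802 -0.33584897  0.06      ]
(7.8833, array([ 0.5422, -0.2801,  0.2036]), array([ 6.000e-04,  7.071e-01, -7.000e-04,  7.071e-01]), array([ 0.35, -0.2 , -1.42]), 0.0176103640422706)
```

Call:
{"method": "move_arm", "body": {
  "commands": [
    [1,5,14,-13,0],
    [1,15,28,-26,0],
    [1,26,40,-37,0],
    [1,36,45.3,-41.8,0],
    [1,42,45.3,-41.8,0],
    [1,43.6,45.3,-41.8,0],
    [1,43.6,45.3,-41.8,0],
    [1,43.6,45.3,-41.8,0]
  ]
}}

```text
time: 8.55
position: [0.5016, -0.2359, 0.1604]
tool_rot: [0.0, 0.706, -0.001, 0.708]
ft_force: [-0.4, 0.2, -0.8]
grip_width: 0.0177
```

Call:
{"method": "move_arm", "body": {
  "commands": [
    [1,0,0,0,0],
    [1,0,0,0,0],
    [1,0,0,0,0],
    [1,0,0,0,0],
    [1,0,0,0,0],
    [1,0,0,0,0]
  ]
}}

```text
time: 9.05
position: [0.5005, -0.2348, 0.16]
tool_rot: [0.001, 0.707, -0.001, 0.707]
ft_force: [-0.8, -0.1, -2.7]
grip_width: 0.0179
```

```bash
cat > look.py <<'E'
from h import *
import sys,pickle
n=sys.argv[1]; l,t,r,b=map(int,sys.argv[2:6]); f=int(sys.argv[6])
o=robot.get_obs();c=robot.camera("wrist");pickle.dump((o,c),open(n+".pkl","wb"))
print(o["time"],o["position"].round(4),o["tool_rot"].round(4),o["ft_force"].round(2))
i=c["image"][:,:,::-1]
cv2.imwrite(f"pics/{n}.png",cv2.resize(i[t:b,l:r],None,fx=f,fy=f,interpolation=cv2.INTER_CUBIC))
for h in holes(c["image"]):
    if 60<h[1]<235: print(np.round(h,2),(totool(c,h[0],h[1],o["position"][2]-.06)*1000).round(1),ray(c,h[0],h[1],.06,o).round(4))
E
python3 look.py w7 260 180 380 260 6
```

```text
9.05 [ 0.5005 -0.2348  0.16  ] [ 6.000e-04  7.071e-01 -7.000e-04  7.071e-01] [-0.83 -0.06 -2.67]
[352.87 194.59   9.09   9.29] [100.   24.2 -15.8] [ 0.4848 -0.2106  0.06  ]
[156.76 204.78   8.83   9.8 ] [ 100.  -127.1   -7.8] [ 0.4925 -0.3618  0.06  ]
[278.49 216.07  18.77  19.55] [100.  -33.3   1.3] [ 0.5018 -0.2681  0.06  ]
```

View pics/w7.png

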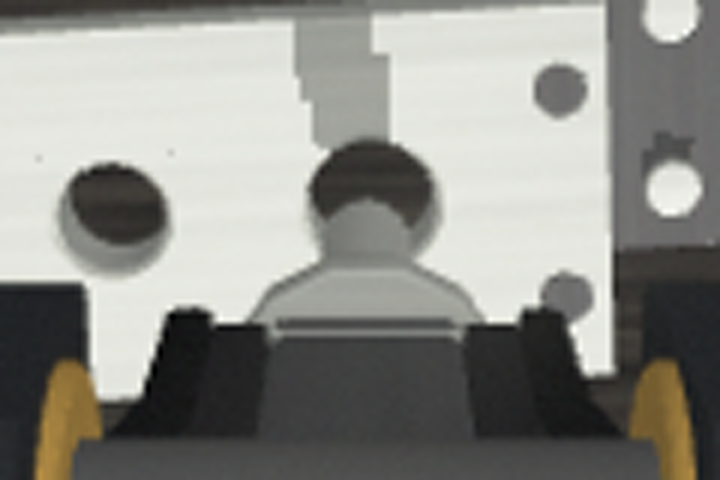

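Call:
{"method": "move_arm", "body": {
  "commands": [
    [1,2,0.9,-0.7,0],
    [1,4,0.9,-0.7,0],
    [1,6,0.9,-0.7,0],
    [1,7.2,0.9,-0.7,0],
    [1,8.4,0.9,-0.7,0],
    [1,9.6,0.9,-0.7,0],
    [1,10.8,0.9,-0.7,0],
    [1,12,0.9,-0.7,0]
  ]
}}

```text
time: 9.77
position: [0.4998, -0.2339, 0.1478]
tool_rot: [0.001, 0.707, -0.001, 0.707]
ft_force: [-0.2, 0.4, -0.5]
grip_width: 0.0177
```

Call:
{"method": "move_arm", "body": {
  "commands": [
    [1,1.2,0,0,0],
    [1,2.4,0,0,0],
    [1,3.6,0,0,0],
    [1,4.8,0,0,0]
  ]
}}

```text
time: 10.1
position: [0.4998, -0.2339, 0.1431]
tool_rot: [0.001, 0.707, -0.001, 0.707]
ft_force: [0.9, -0.4, -1.6]
grip_width: 0.018
```

Call:
{"method": "move_arm", "body": {
  "commands": [
    [1,2,0,0,0],
    [1,5,0,0,0],
    [1,9,0,0,0],
    [1,13,0,0,0],
    [1,17,0,0,0],
    [1,21,0,0,0],
    [1,24,0,0,0],
    [1,26,0,0,0]
  ]
}}

```text
time: 10.77
position: [0.4996, -0.2337, 0.1165]
tool_rot: [0.001, 0.707, -0.001, 0.707]
ft_force: [0.0, 0.6, -1.3]
grip_width: 0.0178
```

Call:
{"method": "move_arm", "body": {
  "commands": [
    [1,3,0,0,0],
    [1,6,0,0,0],
    [1,9,0,0,0],
    [1,11,0,0,0],
    [1,12,0,0,0],
    [1,12,0,0,0]
  ]
}}

```text
time: 11.27
position: [0.4997, -0.2337, 0.1049]
tool_rot: [0.001, 0.707, -0.001, 0.707]
ft_force: [-0.9, -0.2, -1.0]
grip_width: 0.0178
```

```bash
python3 look.py w8 220 180 420 280 4
```

```text
11.2667 [ 0.4997 -0.2337  0.1049] [ 7.000e-04  7.072e-01 -5.000e-04  7.070e-01] [-0.95 -0.22 -1.04]
[360.41 215.26  11.43  11.81] [ 44.9  23.2 -15. ] [ 0.4847 -0.2105  0.06  ]
[109.28 228.22  10.96  12.54] [  44.9 -128.    -6.9] [ 0.4925 -0.3617  0.06  ]
```

View pics/w8.png

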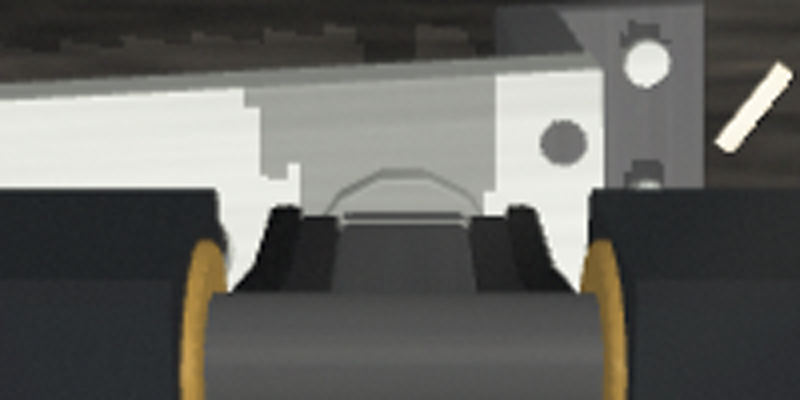

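Call:
{"method": "move_arm", "body": {
  "commands": [
    [1,-5,0,0,0],
    [1,-15,0,0,0],
    [1,-28,0,0,0],
    [1,-42,0,0,0],
    [1,-52,0,0,0],
    [1,-57,0,0,0],
    [1,-57,0,0,0]
  ]
}}

```text
time: 11.9
position: [0.5006, -0.2344, 0.164]
tool_rot: [-0.0, 0.706, -0.001, 0.708]
ft_force: [-0.3, -0.6, -0.7]
grip_width: 0.0176
```

Call:
{"method": "move_arm", "body": {
  "commands": [
    [1,0,-12,0.7,0],
    [1,0,-26,1.4,0],
    [1,0,-34.3,1.9,0],
    [1,0,-34.3,1.9,0],
    [1,0,-34.3,1.9,0],
    [1,0,-34.3,1.9,0],
    [1,0,-34.3,1.9,0],
    [1,0,-34.3,1.9,0]
  ]
}}

```text
time: 12.57
position: [0.5014, -0.2676, 0.1619]
tool_rot: [0.001, 0.707, -0.0, 0.707]
ft_force: [0.1, -0.2, -2.0]
grip_width: 0.0178
```

Call:
{"method": "move_arm", "body": {
  "commands": [
    [1,0,0,0,0],
    [1,0,0,0,0],
    [1,0,0,0,0]
  ]
}}

```text
time: 12.82
position: [0.5017, -0.2679, 0.1622]
tool_rot: [0.001, 0.707, -0.001, 0.707]
ft_force: [-0.2, -0.8, -2.7]
grip_width: 0.0178
```

```bash
python3 look.py w9 260 180 380 260 6
```

```text
12.8167 [ 0.5017 -0.2679  0.1622] [ 5.000e-04  7.071e-01 -5.000e-04  7.071e-01] [-0.23 -0.77 -2.66]
[395.49 192.54   8.87   9.48] [102.2  57.2 -16.9] [ 0.4848 -0.2106  0.06  ]
[200.4  202.63   8.98   9.47] [102.2 -94.1  -9. ] [ 0.4926 -0.3619  0.06  ]
[363.64 211.58  21.99  22.72] [102.2  33.2  -1.7] [ 0.5    -0.2347  0.06  ]
[277.84 216.16  15.69  16.24] [102.2 -34.2   2. ] [ 0.5036 -0.302   0.06  ]
[235.1  218.39  12.49  12.94] [102.2 -67.9   3.8] [ 0.5054 -0.3358  0.06  ]
```

View pics/w9.png

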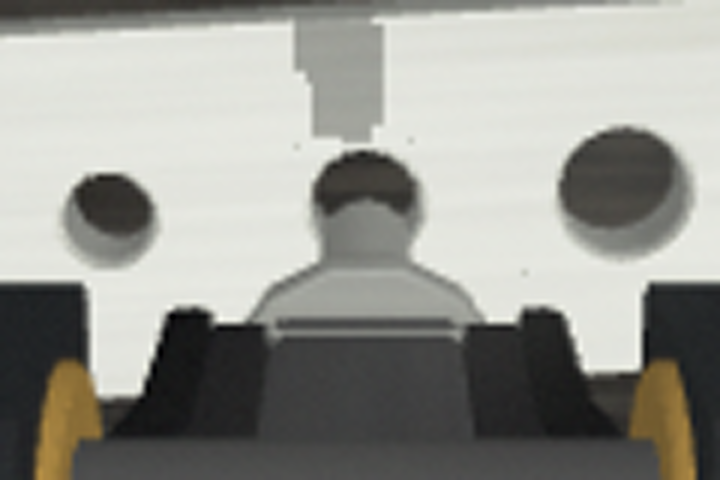

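Call:
{"method": "move_arm", "body": {
  "commands": [
    [1,3,0,0,0],
    [1,6,0,0,0],
    [1,9,0,0,0],
    [1,10.2,0,0,0],
    [1,11.4,0,0,0],
    [1,12.6,0,0,0],
    [1,13.8,0,0,0],
    [1,15,0,0,0]
  ]
}}

```text
time: 13.53
position: [0.5017, -0.2682, 0.1471]
tool_rot: [0.001, 0.707, -0.001, 0.707]
ft_force: [0.5, -0.3, -1.1]
grip_width: 0.0175
```

Call:
{"method": "move_arm", "body": {
  "commands": [
    [1,1.2,0,0,0],
    [1,2.4,0,0,0],
    [1,3.6,0,0,0],
    [1,4.8,0,0,0]
  ]
}}

```text
time: 13.87
position: [0.5017, -0.2681, 0.1423]
tool_rot: [0.001, 0.707, -0.001, 0.707]
ft_force: [0.6, -0.4, -1.9]
grip_width: 0.018
```

Call:
{"method": "move_arm", "body": {
  "commands": [
    [1,2,0,0,0],
    [1,4,0,0,0],
    [1,7,0,0,0],
    [1,10,0,0,0],
    [1,13,0,0,0],
    [1,15,0,0,0],
    [1,16,0,0,0]
  ]
}}

```text
time: 14.45
position: [0.5014, -0.268, 0.1258]
tool_rot: [0.001, 0.707, -0.0, 0.707]
ft_force: [0.2, -0.3, -1.2]
grip_width: 0.0176
```

Call:
{"method": "move_arm", "body": {
  "commands": [
    [1,-4,0,0,0],
    [1,-12,0,0,0],
    [1,-22,0,0,0],
    [1,-30,0,0,0],
    [1,-35,0,0,0],
    [1,-36,0,0,0],
    [1,-36,0,0,0]
  ]
}}

```text
time: 15.03
position: [0.502, -0.2684, 0.1634]
tool_rot: [0.0, 0.707, -0.001, 0.708]
ft_force: [-0.2, -0.9, -1.7]
grip_width: 0.0177
```

Call:
{"method": "move_arm", "body": {
  "commands": [
    [1,0,-12,0.7,0],
    [1,0,-26,1.4,0],
    [1,0,-34.2,1.9,0],
    [1,0,-34.2,1.9,0],
    [1,0,-34.2,1.9,0],
    [1,0,-34.2,1.9,0],
    [1,0,-34.2,1.9,0],
    [1,0,-34.2,1.9,0]
  ]
}}

```text
time: 15.7
position: [0.5033, -0.3018, 0.1622]
tool_rot: [0.001, 0.707, -0.0, 0.707]
ft_force: [0.2, 0.1, -1.7]
grip_width: 0.0178
```

Call:
{"method": "move_arm", "body": {
  "commands": [
    [1,0,0,0,0],
    [1,0,0,0,0],
    [1,0,0,0,0],
    [1,0,0,0,0]
  ]
}}

```text
time: 16.03
position: [0.5035, -0.3022, 0.1624]
tool_rot: [0.001, 0.707, -0.001, 0.707]
ft_force: [0.5, 0.2, -1.5]
grip_width: 0.0177
```

```bash
python3 look.py w10 260 180 380 260 6
```

```text
16.0333 [ 0.5035 -0.3022  0.1624] [ 5.000e-04  7.071e-01 -6.000e-04  7.071e-01] [ 0.54  0.22 -1.47]
[439.95 190.     8.96   9.51] [102.4  91.4 -18.9] [ 0.4848 -0.2107  0.06  ]
[244.16 200.19   8.89   9.44] [102.4 -59.9 -10.9] [ 0.4926 -0.3621  0.06  ]
[407.23 209.28  21.87  22.9 ] [102.4  67.2  -3.5] [ 0.5001 -0.2349  0.06  ]
[364.09 211.45  19.21  19.55] [102.4  33.5  -1.8] [ 0.5018 -0.2686  0.06  ]
[278.28 215.95  12.73  13.11] [102.4 -33.8   1.9] [ 0.5054 -0.336   0.06  ]
```

View pics/w10.png

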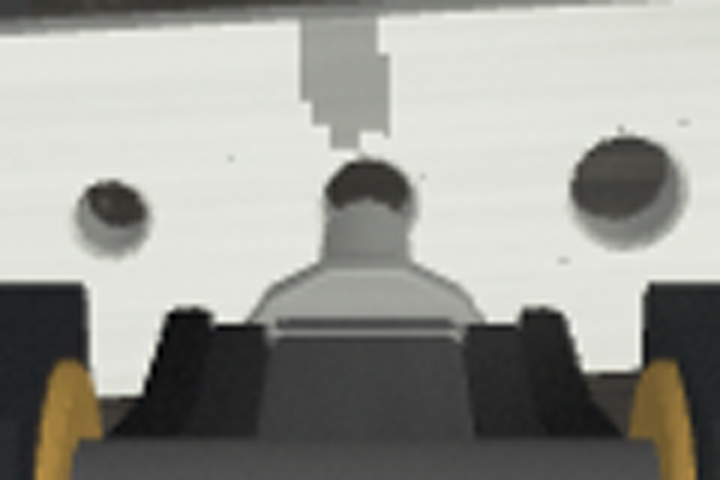

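Call:
{"method": "move_arm", "body": {
  "commands": [
    [1,3,0.2,0,0],
    [1,6,0.2,0,0],
    [1,9,0.2,0,0],
    [1,10.2,0.2,0,0],
    [1,11.4,0.2,0,0],
    [1,12.6,0.2,0,0],
    [1,13.8,0.2,0,0],
    [1,15,0.2,0,0]
  ]
}}

```text
time: 16.75
position: [0.5035, -0.3022, 0.1473]
tool_rot: [0.001, 0.707, -0.001, 0.707]
ft_force: [0.4, -0.3, -2.1]
grip_width: 0.0177
```

Call:
{"method": "move_arm", "body": {
  "commands": [
    [1,1,0,0,0],
    [1,2,0,0,0],
    [1,3,0,0,0]
  ]
}}

```text
time: 17.0
position: [0.5035, -0.3022, 0.1443]
tool_rot: [0.001, 0.707, -0.001, 0.707]
ft_force: [0.1, -0.4, -1.0]
grip_width: 0.0181
```

Call:
{"method": "move_arm", "body": {
  "commands": [
    [1,1.2,0,0,0],
    [1,2.4,0,0,0],
    [1,3.6,0,0,0],
    [1,4.8,0,0,0],
    [1,6,0,0,0],
    [1,7.2,0,0,0],
    [1,8.4,0,0,0],
    [1,9.6,0,0,0]
  ]
}}

```text
time: 17.67
position: [0.5035, -0.3021, 0.1346]
tool_rot: [0.001, 0.707, -0.001, 0.707]
ft_force: [0.3, 0.4, -1.5]
grip_width: 0.018
```

Call:
{"method": "move_arm", "body": {
  "commands": [
    [1,1.2,0,0,0],
    [1,2.4,0,0,0],
    [1,3.6,0,0,0],
    [1,4.8,0,0,0],
    [1,6,0,0,0],
    [1,7.2,0,0,0],
    [1,7.2,0,0,0]
  ]
}}

```text
time: 18.25
position: [0.5033, -0.302, 0.1273]
tool_rot: [0.001, 0.707, -0.001, 0.707]
ft_force: [-0.1, -0.3, -1.7]
grip_width: 0.0178
```

Call:
{"method": "move_arm", "body": {
  "commands": [
    [1,-4,0,0,0],
    [1,-12,0,0,0],
    [1,-22,0,0,0],
    [1,-30,0,0,0],
    [1,-34,0,0,0],
    [1,-35,0,0,0],
    [1,-35,0,0,0]
  ]
}}

```text
time: 18.83
position: [0.5037, -0.3024, 0.1634]
tool_rot: [0.0, 0.707, -0.001, 0.708]
ft_force: [0.0, 0.2, -0.5]
grip_width: 0.0174
```

Call:
{"method": "move_arm", "body": {
  "commands": [
    [1,0,-12,0.7,0],
    [1,0,-26,1.4,0],
    [1,0,-34,1.9,0],
    [1,0,-34,1.9,0],
    [1,0,-34,1.9,0],
    [1,0,-34,1.9,0],
    [1,0,-34,1.9,0],
    [1,0,-34,1.9,0]
  ]
}}

```text
time: 19.5
position: [0.5052, -0.3356, 0.1624]
tool_rot: [0.001, 0.707, -0.0, 0.707]
ft_force: [0.7, -0.2, -1.9]
grip_width: 0.018
```

Call:
{"method": "move_arm", "body": {
  "commands": [
    [1,0,0,0,0],
    [1,0,0,0,0],
    [1,0,0,0,0],
    [1,0,0,0,0]
  ]
}}

```text
time: 19.83
position: [0.5054, -0.336, 0.1626]
tool_rot: [0.001, 0.707, -0.001, 0.707]
ft_force: [-0.0, -0.6, -1.9]
grip_width: 0.0177
```

```bash
python3 look.py w11 260 180 380 260 6
```

```text
19.8333 [ 0.5054 -0.336   0.1626] [ 5.000e-04  7.071e-01 -6.000e-04  7.071e-01] [-0.04 -0.56 -1.9 ]
[483.81 187.61   8.92   9.99] [102.6 125.1 -20.7] [ 0.4849 -0.2109  0.06  ]
[287.55 197.82   8.96   9.39] [102.6 -26.2 -12.7] [ 0.4926 -0.3622  0.06  ]
[450.38 206.9   21.88  23.6 ] [102.6 100.9  -5.4] [ 0.5001 -0.2351  0.06  ]
[407.04 209.11  19.02  19.71] [102.6  67.1  -3.6] [ 0.5019 -0.2688  0.06  ]
[363.89 211.34  16.08  16.48] [102.6  33.4  -1.8] [ 0.5036 -0.3026  0.06  ]
[481.26 222.15   8.38   9.7 ] [102.6 126.6   7.1] [ 0.5126 -0.2094  0.06  ]
```

View pics/w11.png

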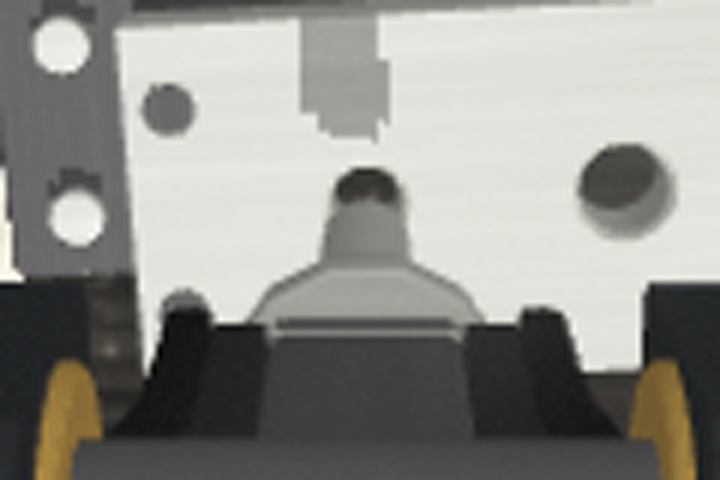

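Call:
{"method": "move_arm", "body": {
  "commands": [
    [1,3,0,0,0],
    [1,6,0,0,0],
    [1,9,0,0,0],
    [1,10.5,0,0,0],
    [1,11.5,0,0,0],
    [1,12.5,0,0,0],
    [1,13.5,0,0,0],
    [1,13.5,0,0,0]
  ]
}}

```text
time: 20.55
position: [0.5052, -0.3361, 0.1489]
tool_rot: [0.001, 0.707, -0.001, 0.707]
ft_force: [-0.4, -0.8, -1.7]
grip_width: 0.0173
```

Call:
{"method": "move_arm", "body": {
  "commands": [
    [1,0.5,0,0,0],
    [1,1,0,0,0],
    [1,1,0,0,0]
  ]
}}

```text
time: 20.8
position: [0.5054, -0.3362, 0.1485]
tool_rot: [0.001, 0.707, -0.001, 0.707]
ft_force: [-0.5, 1.1, -0.5]
grip_width: 0.0177
```

Call:
{"method": "move_arm", "body": {
  "commands": [
    [1,0.5,0,0,0],
    [1,0.5,0,0,0]
  ]
}}

```text
time: 20.97
position: [0.5055, -0.3363, 0.1483]
tool_rot: [0.0, 0.707, -0.001, 0.707]
ft_force: [-1.3, 0.3, 4.0]
grip_width: 0.018
```

Call:
{"method": "move_arm", "body": {
  "commands": [
    [1,0.4,0,0,0],
    [1,0.4,0,0,0],
    [1,0.4,0,0,0]
  ]
}}

```text
time: 21.22
position: [0.5055, -0.3363, 0.1482]
tool_rot: [0.0, 0.707, -0.001, 0.707]
ft_force: [-0.9, 0.9, 6.1]
grip_width: 0.0178
```

```bash
python3 look.py w12 260 180 380 260 6
python3 - <<'E'
from h import *
print(robot.get_obs()["moment"])
E
```

```text
21.2167 [ 0.5055 -0.3363  0.1482] [ 4.000e-04  7.069e-01 -8.000e-04  7.073e-01] [-0.95  0.9   6.15]
[494.31 191.06   9.43  10.59] [ 88.2 125.4 -20.9] [ 0.4848 -0.2109  0.06  ]
[286.07 201.9    9.56   9.66] [ 88.2 -25.8 -12.9] [ 0.4926 -0.3621  0.06  ]
[458.63 211.51  23.14  24.89] [ 88.2 101.2  -5.6] [ 0.5001 -0.2352  0.06  ]
[412.68 213.84  19.94  20.97] [88.2 67.5 -3.8] [ 0.5018 -0.2689  0.06  ]
[366.92 216.16  16.98  17.15] [88.2 33.7 -2. ] [ 0.5036 -0.3026  0.06  ]
[491.31 227.6    9.04  10.09] [ 88.2 126.9   6.9] [ 0.5126 -0.2095  0.06  ]
[ 0.29014808  0.31341796 -0.00570749]
```

View pics/w12.png

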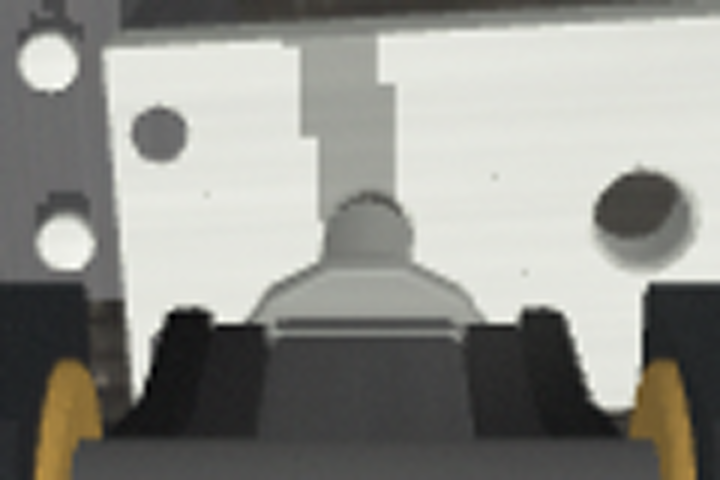

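Call:
{"method": "move_arm", "body": {
  "commands": [
    [1,-1,0,0,0],
    [1,-3,0,0,0],
    [1,-3,0.5,-0.4,0],
    [1,-2.2,0.5,-0.4,0],
    [1,-1.4,0.5,-0.4,0],
    [1,-0.8,0.5,-0.4,0],
    [1,-0.4,0.5,-0.4,0],
    [1,-0.4,0.5,-0.4,0]
  ]
}}

```text
time: 21.93
position: [0.505, -0.3356, 0.1482]
tool_rot: [0.001, 0.707, -0.001, 0.707]
ft_force: [0.0, 0.4, 4.8]
grip_width: 0.0175
```

Call:
{"method": "move_arm", "body": {
  "commands": [
    [1,0.3,0,0,0],
    [1,0.3,0,0,0],
    [1,0.3,0,0,0]
  ]
}}

```text
time: 22.18
position: [0.5049, -0.3356, 0.148]
tool_rot: [0.001, 0.707, -0.001, 0.707]
ft_force: [-0.7, 1.2, 5.8]
grip_width: 0.0178
```

Call:
{"method": "move_arm", "body": {
  "commands": [
    [1,-3,0,0,0],
    [1,-9,0,0,0],
    [1,-14,0,0,0],
    [1,-14,8,-0.4,0],
    [1,-14,20,-0.9,0],
    [1,-14,30,-1.4,0],
    [1,-14,33.6,-1.6,0],
    [1,-14,33.6,-1.6,0]
  ]
}}

```text
time: 22.85
position: [0.5029, -0.2998, 0.1609]
tool_rot: [0.001, 0.708, 0.001, 0.707]
ft_force: [-0.5, -0.3, -1.0]
grip_width: 0.0177
```

Call:
{"method": "move_arm", "body": {
  "commands": [
    [1,0,0,0,0],
    [1,0,0,0,0],
    [1,0,0,0,0],
    [1,0,0,0,0],
    [1,0,0,0,0],
    [1,0,0,0,0]
  ]
}}

```text
time: 23.35
position: [0.5033, -0.3023, 0.1612]
tool_rot: [0.001, 0.707, -0.001, 0.707]
ft_force: [-0.3, -0.2, -1.4]
grip_width: 0.0175
```

```bash
python3 look.py w13 260 180 380 260 6
```

```text
23.35 [ 0.5033 -0.3023  0.1612] [ 0.0008  0.7071 -0.0008  0.7071] [-0.33 -0.24 -1.35]
[440.65 190.48   9.09   9.81] [101.2  91.5 -18.8] [ 0.4848 -0.2107  0.06  ]
[244.01 200.9    8.93   9.41] [101.2 -59.8 -10.6] [ 0.4926 -0.3621  0.06  ]
[407.82 209.88  22.16  23.02] [101.2  67.4  -3.4] [ 0.5001 -0.2349  0.06  ]
[364.45 212.09  19.19  19.52] [101.2  33.7  -1.6] [ 0.5018 -0.2686  0.06  ]
[278.31 216.68  12.64  13.2 ] [101.2 -33.7   2.1] [ 0.5054 -0.336   0.06  ]
```

View pics/w13.png

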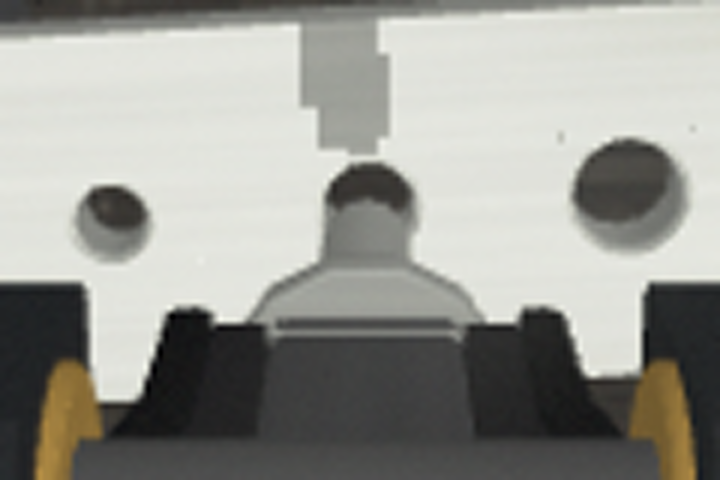

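Call:
{"method": "move_arm", "body": {
  "commands": [
    [1,3,0.3,0.1,0],
    [1,6,0.3,0.1,0],
    [1,9,0.3,0.1,0],
    [1,10.2,0.3,0.1,0],
    [1,11.4,0.3,0.1,0],
    [1,12.6,0.3,0.1,0],
    [1,13.8,0.3,0.1,0],
    [1,15,0.3,0.1,0]
  ]
}}

```text
time: 24.07
position: [0.5035, -0.3018, 0.1462]
tool_rot: [0.001, 0.707, -0.001, 0.707]
ft_force: [0.2, -0.0, -1.9]
grip_width: 0.0177
```

Call:
{"method": "move_arm", "body": {
  "commands": [
    [1,1.2,0,0,0],
    [1,2.4,0,0,0],
    [1,3.6,0,0,0],
    [1,4.8,0,0,0]
  ]
}}

```text
time: 24.4
position: [0.5035, -0.3018, 0.1414]
tool_rot: [0.001, 0.707, -0.001, 0.707]
ft_force: [0.4, -0.5, -2.0]
grip_width: 0.0179
```

Call:
{"method": "move_arm", "body": {
  "commands": [
    [1,1.5,0,0,0],
    [1,3,0,0,0],
    [1,4.5,0,0,0],
    [1,6,0,0,0],
    [1,7.5,0,0,0],
    [1,9,0,0,0],
    [1,10.5,0,0,0],
    [1,12,0,0,0]
  ]
}}

```text
time: 25.07
position: [0.5035, -0.3018, 0.1293]
tool_rot: [0.001, 0.707, -0.001, 0.707]
ft_force: [-0.6, 0.4, -1.2]
grip_width: 0.0178
```

Call:
{"method": "move_arm", "body": {
  "commands": [
    [1,2,0,0,0],
    [1,4,0,0,0],
    [1,6,0,0,0],
    [1,8,0,0,0],
    [1,10,0,0,0],
    [1,12,0,0,0],
    [1,14,0,0,0],
    [1,16,0,0,0]
  ]
}}

```text
time: 25.73
position: [0.5035, -0.3017, 0.1132]
tool_rot: [0.001, 0.707, -0.001, 0.707]
ft_force: [-0.5, -0.0, -1.2]
grip_width: 0.0178
```

Call:
{"method": "move_arm", "body": {
  "commands": [
    [1,1.5,0,0,0],
    [1,3,0,0,0],
    [1,4.5,0,0,0],
    [1,6,0,0,0],
    [1,7.5,0,0,0],
    [1,9,0,0,0],
    [1,10,0,0,0],
    [1,11,0,0,0]
  ]
}}

```text
time: 26.4
position: [0.5034, -0.3017, 0.1023]
tool_rot: [0.001, 0.707, -0.001, 0.707]
ft_force: [0.1, 0.2, -1.0]
grip_width: 0.0178
```

Call:
{"method": "move_arm", "body": {
  "commands": [
    [1,0.7,0,0,0],
    [1,1.4,0,0,0],
    [1,2.1,0,0,0],
    [1,2.8,0,0,0]
  ]
}}

```text
time: 26.73
position: [0.5035, -0.3017, 0.0996]
tool_rot: [0.001, 0.707, -0.001, 0.707]
ft_force: [-0.8, 0.6, -1.9]
grip_width: 0.018
```

Call:
{"method": "move_arm", "body": {
  "commands": [
    [1,0.6,0,0,0],
    [1,0.6,0,0,0]
  ]
}}

```text
time: 26.9
position: [0.5034, -0.3017, 0.099]
tool_rot: [0.001, 0.707, -0.001, 0.707]
ft_force: [-0.7, 1.1, -1.6]
grip_width: 0.0178
```

Call:
{"method": "move_arm", "body": {
  "commands": [
    [1,0.4,0,0,0],
    [1,0.4,0,0,0]
  ]
}}

```text
time: 27.07
position: [0.5035, -0.3018, 0.0986]
tool_rot: [0.001, 0.707, -0.001, 0.707]
ft_force: [-0.3, 0.3, -2.8]
grip_width: 0.0178
```

Call:
{"method": "move_arm", "body": {
  "commands": [
    [1,0.4,0,0,0],
    [1,0.4,0,0,0]
  ]
}}

```text
time: 27.23
position: [0.5035, -0.3018, 0.0986]
tool_rot: [0.001, 0.707, -0.001, 0.707]
ft_force: [-0.3, -0.2, 1.1]
grip_width: 0.0179
```

Call:
{"method": "move_arm", "body": {
  "commands": [
    [1,0.2,0,0,0],
    [1,0.2,0,0,0]
  ]
}}

```text
time: 27.4
position: [0.5035, -0.3017, 0.0985]
tool_rot: [0.001, 0.707, -0.001, 0.707]
ft_force: [-0.8, 0.5, 4.1]
grip_width: 0.0178
```

Call:
{"method": "move_arm", "body": {
  "commands": [
    [0.5,0,0,0,0],
    [0.2,0,0,0,0],
    [-0.2,0,0,0,0],
    [-0.2,0,0,0,0],
    [-0.2,0,0,0,0],
    [-0.2,0,0,0,0],
    [-0.2,0,0,0,0],
    [-0.2,0,0,0,0]
  ]
}}

```text
time: 28.07
position: [0.5035, -0.3018, 0.098]
tool_rot: [0.001, 0.707, -0.001, 0.707]
ft_force: [-1.0, 0.0, 0.2]
grip_width: 0.0508
```

```bash
python3 look.py w14 220 180 420 320 4
```

```text
28.0667 [ 0.5035 -0.3018  0.098 ] [ 6.000e-04  7.071e-01 -6.000e-04  7.071e-01] [-1.03  0.03  0.2 ]
[480.3  212.    11.46  12.88] [ 38.   90.9 -18.9] [ 0.4848 -0.2109  0.06  ]
```

View pics/w14.png

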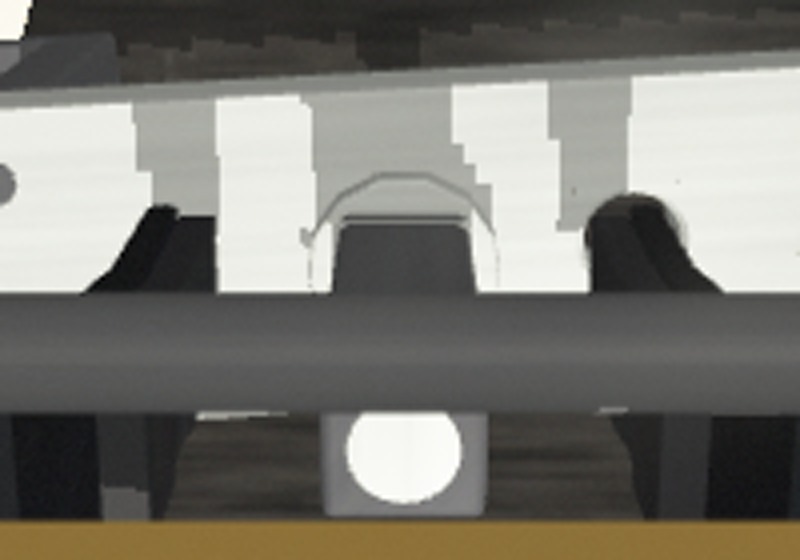

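Call:
{"method": "move_arm", "body": {
  "commands": [
    [-0.2,-5,0,0,0],
    [-0.2,-18,0,0,0],
    [-0.2,-38,0,0,0],
    [-0.2,-60,0,0,0],
    [-0.2,-85,0,0,0],
    [-0.2,-110,0,0,0],
    [-0.2,-125,0,0,0],
    [-0.2,-130,0,0,0]
  ]
}}

```text
time: 28.78
position: [0.5047, -0.3028, 0.2316]
tool_rot: [-0.001, 0.705, -0.002, 0.709]
ft_force: [0.8, 0.3, 0.2]
grip_width: 0.0523
```

Call:
{"method": "move_arm", "body": {
  "commands": [
    [-0.2,0,0,15,0],
    [-0.2,0,0,30,0],
    [-0.2,0,0,40,0],
    [-0.2,0,0,40,0],
    [-0.2,0,0,40,0],
    [-0.2,0,0,40,0]
  ]
}}

```text
time: 29.28
position: [0.5426, -0.3014, 0.2273]
tool_rot: [0.001, 0.708, -0.0, 0.706]
ft_force: [-0.7, -0.6, -0.8]
grip_width: 0.0526
```

```bash
python3 look.py w15 220 110 420 240 4
python3 - <<'E'
from h import *
c=robot.camera("scene");cv2.imwrite("pics/s15.png",cv2.resize(c["image"][100:300,190:450,::-1],None,fx=3,fy=3,interpolation=cv2.INTER_CUBIC))
E
```

```text
29.2833 [ 0.5426 -0.3014  0.2273] [ 1.000e-03  7.078e-01 -1.000e-04  7.064e-01] [-0.67 -0.6  -0.83]
[390.61 152.86  18.5   18.83] [167.3  66.1 -42. ] [ 0.5003 -0.2349  0.06  ]
[355.08 154.74  15.83  16.03] [167.3  32.4 -40.3] [ 0.502  -0.2687  0.06  ]
[284.6  158.65  10.36  10.85] [167.3 -35.  -36.6] [ 0.5056 -0.3361  0.06  ]
```

View pics/w15.png

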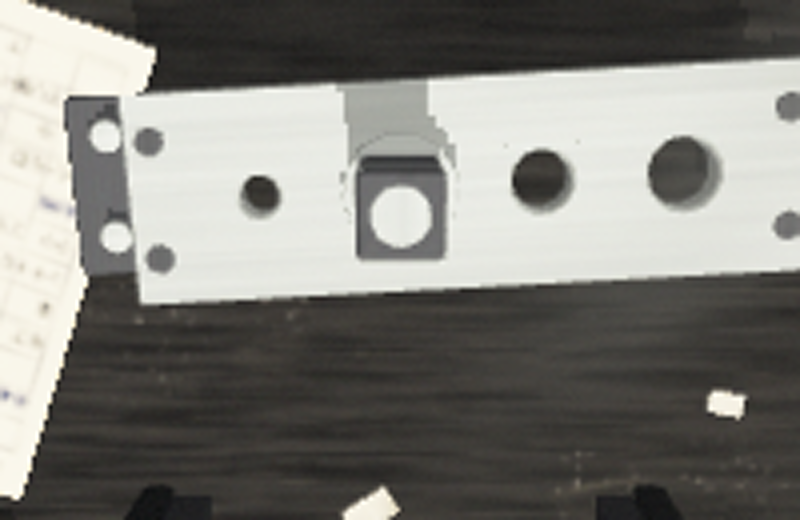

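View pics/s15.png

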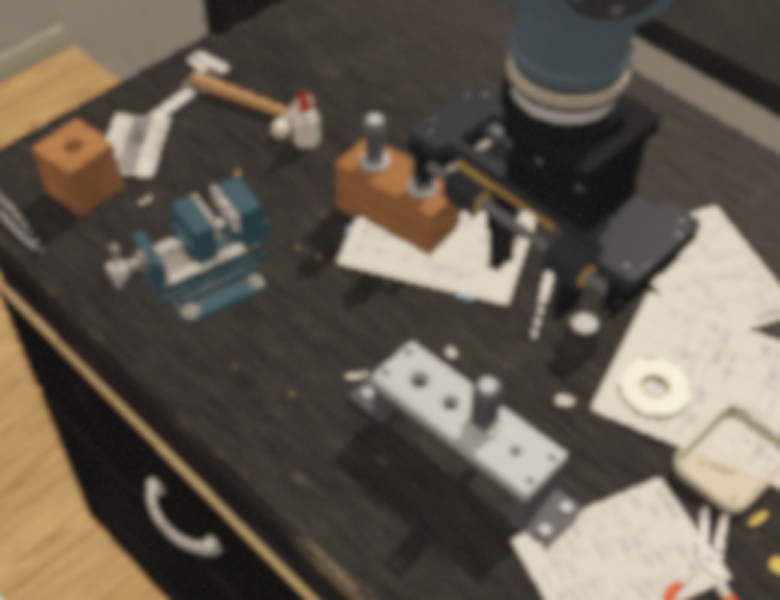

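```bash
python3 -c "
from rig import robot
print(robot.hand_in())"
```

```text
the job is handed in; nothing more can be done
None
```

The rod from the stand is now in the 12 mm hole, fully home with its flange flat on the plate. I handed the job in at about 29 s of the 67 s allowed.

| Hole | Result |
|---|---|
| 17 mm | Passed: about 43 mm of the 50 mm shank went through, with no contact force |
| 14.5 mm | Passed: foot right through the plate, no contact force |
| 12 mm | Passed: foot right through the plate, no contact force |
| 9.5 mm | Refused twice, at about 7–8 N |

So the shank is the 11 mm one, and the widest hole that refuses it is 9.5 mm.

**Last checks:**
- **Seating:** contact came with the tool at 98.6 mm, against 98.5 mm when the rod hung in the stand, so it is fully home. I pressed with about 5 N and then let go.
- **Pictures:** the final ones show the rod upright in the third hole with the gripper clear. The rack, vice and glue look undisturbed. I did not check the loupe and pliers closely at the end.

**One thing that disagreed:** at the 9.5 mm hole the rod stopped almost at the rim, while I expected about 1 mm of sink into the bevel. Moving it about 0.6 mm towards the hole's centre gave the same stop, so I took it as a true refusal.

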